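Load the plate magazine and press its cover home

TASK

Load every brass case plate lying on the bench into the spring magazine, pushing each one down against the spring until the pawls catch over it and hold it. Then put the white cover over the magazine and press it down until it is fully home and level, and leave the other things on the bench alone.

Things in the scene. Friction and masses are not known exactly. Their poses are not given: they have to be found in the camera images.
- magazine: Stack magazine bolted to the bench: base plate 150 x 85 x 8 mm with four L-shaped aluminium corner posts 103 mm high, 107 x 67 mm over their outsides. The well between them is 93 mm long (x) and 53 mm wide (y). Each long side is open between the posts for 56 mm, so fingers can reach down beside a plate. Origin: centre of the base's underside, on the bench; z up, x along the well.
- mouth (a point): Centre of the magazine's mouth, level with the post tops, 103 mm above the bench; the posts have a sloped lead-in 4 mm wide over their top 7 mm. Outside the posts, on the long sides, four small spring catches hold up a cover that is only laid on.
- pawls (a point): Well axis level with the flat undersides of the two spring pawls, 83 mm above the bench. They stick 6 mm into the well in the middle of its short ends, tops sloped. A plate laid in the mouth rests on the slopes, underside about 91 mm up. Pushed down it shoves them aside; with its top pushed to about 79 mm they snap over it and hold it. This takes up to about 12 N.
- follower (a joint): The magazine's spring follower, a black platform in the well pushed up by a spring (about 8 N plus 0.15 N per mm). 0 m when empty and fully up (its top 82 mm above the bench), grows downward to 0.068; with k plates held under the pawls it reads about 0.012 k - 0.001.
- cover: Loose white plastic cover: upside-down tray 118 x 78 mm, 26 mm high, open below, inside 112 x 72 x 22 mm deep, 0.12 kg, with a grip ridge on top. Laid over the posts, long side to long side (either way round), it hangs on the catches about 10 mm too high; fully home its top plate lies on all four posts, origin 81 mm above the magazine's. Origin: centre of the skirt's lower edge, z up, x along its length.
- cover_grip (a point): Top centre of the cover's grip ridge, 50 mm above the cover's origin. The ridge is 70 mm long (x), 22 mm wide (y) and stands 24 mm above the cover's top. Pressing here takes about 10 N; with the cover home this point is 131 mm above the bench.
- tray: Bystander: white tray 100 x 160 mm with upright brass lighter cases, 88 mm high, beyond the work; origin centre of underside. Leave it alone.
- wand: Bystander: black hand-held leak probe 45 x 160 x 32 mm with a steel nozzle, lying on the bench beyond the work; origin centre of underside. Leave it alone.
- parts_box: Bystander: closed cardboard box 90 x 120 x 60 mm; origin centre of underside. Leave it alone.
- plate1: Brass case plate, 90 mm long (x), 50 mm wide (y), 12 mm thick, 0.12 kg, lying flat somewhere on the bench; all plates are alike and may go in either way round. Origin: centre of the underside, z up. Three to five plates are present (None: absent).
- plate2: Brass case plate, 90 mm long (x), 50 mm wide (y), 12 mm thick, 0.12 kg, lying flat somewhere on the bench; all plates are alike and may go in either way round. Origin: centre of the underside, z up. Three to five plates are present (None: absent).
- plate3: Brass case plate, 90 mm long (x), 50 mm wide (y), 12 mm thick, 0.12 kg, lying flat somewhere on the bench; all plates are alike and may go in either way round. Origin: centre of the underside, z up. Three to five plates are present (None: absent).
- plate4: Brass case plate, 90 mm long (x), 50 mm wide (y), 12 mm thick, 0.12 kg, lying flat somewhere on the bench; all plates are alike and may go in either way round. Origin: centre of the underside, z up. Three to five plates are present (None: absent).
- plate5: Brass case plate, 90 mm long (x), 50 mm wide (y), 12 mm thick, 0.12 kg, lying flat somewhere on the bench; all plates are alike and may go in either way round. Origin: centre of the underside, z up. Three to five plates are present (None: absent).
There are look-alikes about, which are no part of the job. What is shaped like the plate3 but blue is not meant.

How it is judged:
By the outcome, as a careful person would: the job done as asked, in the order asked, and still so for the second after the job is handed in, with the robot touching nothing.
Of plate1, plate2, plate3, plate4, plate5 only 3 to 5 are there at a start; the rules pass over those that are not, and their reading is None.
At some moment in a run one of plate1, plate2, plate3, plate4, plate5, cover may be knocked a few centimetres aside while the robot is not near it.
Once in a run the grip may slacken for a moment while it holds something.
It also fails if it takes over 210 s, if anything falls off the work surface, if the arm or the gripper's body presses on something with over 40 N, if the wrist force passes 120 N, or if a joint passes its speed limit or range.

ROBOT

A 6-joint arm with a two-finger parallel gripper is mounted at the origin on the work surface. World frame = base frame: x ahead of the robot, y to its left, z up, the work surface at z = 0. Lengths are in m, angles in rad, forces in N, time in s.
With the tool pointing down it reaches from about 0.35 to 0.975 m from the base axis. Payload 4.9 kg.
Tool frame: the origin (TCP) lies at the very end of the fingers, on their centre line; the grasp point (between the pads) lies 19 mm behind it; z points along the fingers, y is the line along which they close (so a half turn about z gives the same grasp; the last joint's range is limited). The gripper opens to 85 mm and grips with 20 to 120 N. Pads are 22 mm wide; open, the fingers measure 114 mm over their backs; the gripper's body (76 mm by 85 mm) begins 54 mm behind the grasp point. The pads swing forward as they close: fully open they stand 13 mm farther back than shut.
Start: joints at [-1.429, 0.053, 1.613, -0, 1.476, -0.119], TCP at [0.161, -0.604, 0.231] pointing down, gripper open.
Joint ranges: [-3.01, 3.01], [-1.01, 2.22], [0.06, 2.58], [-1.02, 4.17], [0.09, 2.62], [-3.14, 3.14]. Speed limits (rad/s): [2.57, 2.57, 3.14, 3.14, 3.14, 3.14].

INTERFACE

Orientations are given as a rotation vector (axis times angle).
In Python, from station import ctrl gives the robot as it stands.
- The arm moves only by the tool jog_arm, never from a script. Its argument "plan" is a list of rows, each a list of 7 numbers: the shift along the tool's x, y, z in units of 0.02 m (1.0 is 0.02 m), then the turn, a rotation vector about the tool's x, y, z in units of 45 degrees (1.0 is 45 degrees), then the opening, from -1 (shut) to 1 (fully open). A call has 1 to 8 rows; each row shifts and turns the commanded pose from where the row before left it, along the tool's axes as they then stand; what a row does not reach is not made up. A row lasts 1/10 s, in which the tool goes at most 50 mm and 8.59 degrees, less where a joint would pass 70% of its speed; a pose out of reach is approached as far as the arm can. A call with a number of a shift or a turn outside -1 to 1 is refused whole. A call with a gripper value outside its range is refused whole. The fingers move at their own pace and stop on an object; "grip_force" is the grip in N (left out, the last holds). Time passes only in rows, so rows that do not move let the fingers close. It gives the time, the measured TCP pose, the force, the opening and the grip force at its end, in the units of the state.
- ctrl.get_obs(): the state, without advancing time (a new reading comes with each control period).
- ctrl.get_image(name): name is "scene" or "top"; returns (picture, depth): 400x640x3 uint8, red, green, blue; 400x640 float32, m along the optical axis (not along the pixel's ray), 0 where there is no reading.
- ctrl.camera_info(name): a dict with "camera_matrix" (3x3 intrinsics, pixels), "rvec" (rotation vector, rad) and "tvec" (3), from world to camera coordinates, as OpenCV has them. Camera axes: x right, y down, z forward; pixel columns grow to the right and rows downward; lengths in m; the calibration is good to about 2 mm. A picture is of the moment at which its call begins. camera_info takes no time and is no camera call.
- ctrl.finish_job(): hands the job in; it is judged then, once.
The state is a dict: "t": time; "q": joint angles; "dq": joint speeds; "effort": joint torques, N m; "tool_pos": TCP position; "tool_rot": TCP orientation; "contact_force": force on the tool from outside, world axes, zero at the start; "wrist_torque": the same for the moment, N m; "opening": finger opening in m; "grip_force": force on a finger pad.
Only numpy, scipy, OpenCV 4.12 (cv2) and the standard library are available. Lean on these libraries where they do the work, as an engineer would, in place of code of your own. Each camera call takes 0.05 s, during which the arm holds its last target. There are 200 camera calls.

## Working session

There is one attempt and no reset: what is moved stays moved. The work goes in short steps, Python scripts to look and compute and a tool call to move; the robot and the scene stay as the last step left them, time stands still between calls to the robot, and variables do not carry over. Pictures are saved under pics/ and viewed, at most 14 in all, crops included, and the job is handed in when it is done.

Besides the shell and the picture viewer there is one more tool, called after ">>>" as name(argument=value, ...), one argument or row to a line, values as JSON. jog_arm: Moves the arm, as the interface text tells. Shifts and turns lie within -1 to 1; 1 stands for 0.02 m of shift or 45 degrees of turn. Its arguments: {"type":"object","properties":{"plan":{"type":"array"},"grip_force":{"type":"number"}},"required":["plan"]}

```bash
ls; mkdir -p pics; cat > h.py <<'E'
import numpy as np, cv2
from station import ctrl
from scipy.spatial.transform import Rotation as R
def cam(n):
    i=ctrl.camera_info(n);K=np.array(i["camera_matrix"]);Rm=R.from_rotvec(np.ravel(i["rvec"])).as_matrix();t=np.ravel(i["tvec"]);return K,Rm,t
def plane(n,uv,z):
    K,Rm,t=cam(n);uv=np.atleast_2d(uv).astype(float)
    d=(Rm.T@np.linalg.inv(K)@np.c_[uv,np.ones(len(uv))].T).T;c=-Rm.T@t
    return c+d*((z-c[2])/d[:,2])[:,None]
def cloud(n,D):
    K,Rm,t=cam(n);v,u=np.mgrid[:D.shape[0],:D.shape[1]]
    p=np.stack([(u-K[0,2])*D/K[0,0],(v-K[1,2])*D/K[1,1],D],-1)
    return (p-t)@Rm
def shot(n,f=None):
    im,D=ctrl.get_image(n)
    if f: cv2.imwrite('pics/'+f,im[:,:,::-1])
    return im,D
E
python3 - <<'E'
from h import *
for n in("scene","top"):
    im,D=shot(n,n+'0.png');np.savez(n+'0.npz',im=im,D=D);K,Rm,t=cam(n);print(n,-Rm.T@t,K[0,0])
o=ctrl.get_obs();print(o)
E
```

```text
pics
scene [1.50241911 0.10837573 0.71620034] 439.35876680619
top [0.4206506  0.02176411 1.13282597] 452.1711629805279
{'t': 0.1, 'q': array([-1.42900661e+00,  5.33417070e-02,  1.61413096e+00, -1.05576636e-05,
        1.47599890e+00, -1.19021048e-01]), 'dq': array([ 8.14979965e-04, -4.06008020e-04, -2.21628825e-03, -9.50538398e-04,
       -4.22706987e-05, -2.85869399e-06]), 'effort': array([ 7.32420413e-04, -3.94904208e+01, -3.71364284e+01, -2.98830605e-05,
        3.95146708e-03, -6.06618968e-06]), 'tool_pos': array([ 0.16107115, -0.6033162 ,  0.23016979]), 'tool_rot': array([-3.11305529e+00, -4.08277713e-01,  5.00758149e-05]), 'contact_force': array([ 1.06748346,  0.62565594, -0.3779609 ]), 'wrist_torque': array([ 0.02101634, -0.02332858,  0.01846558]), 'grip_force': 0.0, 'opening': 0.08526761461847623}
```

View pics/top0.png

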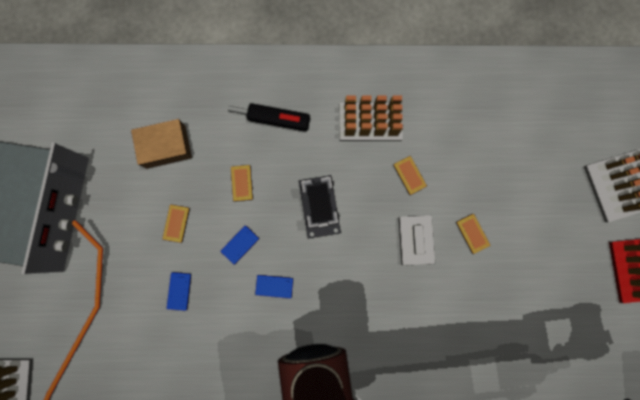

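View pics/scene0.png

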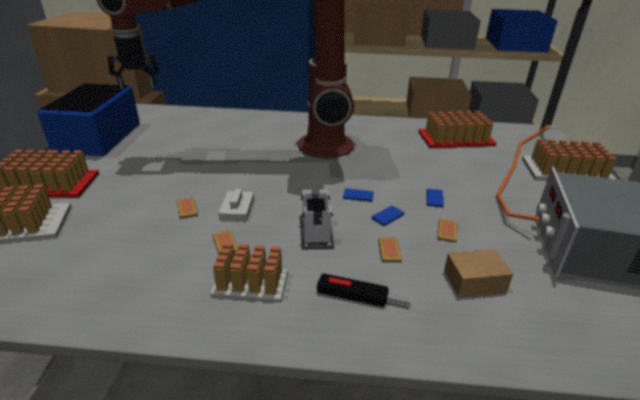

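The top view shows four brass plates at about (241,183), (176,223), (409,174) and (473,233). The magazine is at (320,206), the cover at (417,240), and three blue look-alikes sit at lower left. The scene view agrees.

```bash
cat >> h.py <<'E'
def rect(P):
    c,(w,h),a=cv2.minAreaRect((P[:,:2]*1000).astype(np.float32))
    if w<h: w,h,a=h,w,a+90
    return np.array(c)/1000,round(w),round(h),(a+90)%180-90
def blobs(m,z,n="top",amin=150):
    out=[]
    for c in cv2.findContours(m.astype(np.uint8),cv2.RETR_EXTERNAL,cv2.CHAIN_APPROX_NONE)[0]:
        if cv2.contourArea(c)>amin:
            out.append((c.reshape(-1,2).mean(0).round(),)+rect(plane(n,c.reshape(-1,2),z)))
    return out
def plates(im,roi=(140,145,520,270)):
    hsv=cv2.cvtColor(im,cv2.COLOR_RGB2HSV);m=(hsv[...,0]<28)&(hsv[...,1]>110)&(hsv[...,2]>90)
    k=np.zeros_like(m);k[roi[1]:roi[3],roi[0]:roi[2]]=1
    return blobs(m&k,0.012)
E
python3 - <<'E'
from h import *
d=np.load('top0.npz');im,D=d['im'],d['D']
for b in plates(im):print('plate',*b)
P=cloud('top',D);hs=cv2.cvtColor(im,cv2.COLOR_RGB2HSV)
# cover: height mask near its pixel
for name,(u0,v0,u1,v1),lo,hi in(('cover top',(385,200,450,280),.018,.034),('ridge',(385,200,450,280),.042,.06),('mag posts',(290,165,350,245),.095,.11),('mag all',(290,165,350,245),.004,.012)):
    k=np.zeros(D.shape,bool);k[v0:v1,u0:u1]=1
    m=k&(P[...,2]>lo)&(P[...,2]<hi);q=P[m];print(name,m.sum(),rect(q),np.median(q[:,2]))
k=np.zeros(D.shape,bool);k[200:280,385:450]=1
m=k&(hs[...,2]>150)&(hs[...,1]<40);print('cover white',m.sum(),[b for b in blobs(m,.026)])
print('z bench',np.median(P[300:330,150:200,2]))
v,u=206,320;print(P[v,u])
c=cv2.resize(im[155:255,270:500],None,fx=3.4,fy=3.4,interpolation=cv2.INTER_CUBIC);cv2.imwrite('pics/crop0.png',c[:,:,::-1])
E
```

```text
plate [473. 233.] [ 0.48224219 -0.36227637] 87 49 26.142032623291016
plate [176. 223.] [0.50413199 0.37446246] 88 49 -9.962051391601562
plate [241. 183.] [0.60636469 0.21392751] 88 48 5.556707382202148
plate [410. 175.] [ 0.62812445 -0.20895454] 87 49 27.512310028076172
plate [160. 152.] [0.67892804 0.41565356] 115 46 -89.73329463601112
cover top 1260 (array([ 0.46404791, -0.22141669]), 118, 79, 2.8613498210906982) 0.02548743545855845
ridge 274 (array([ 0.46340555, -0.22152037]), 68, 23, 2.7372775077819824) 0.049191985233884225
mag posts 231 (array([0.54768982, 0.01822253]), 107, 68, 9.445649147033691) 0.10041954233821587
mag all 750 (array([0.55681244, 0.01799314]), 195, 149, -1.9758224487304688) 0.007379125522058586
cover white 1222 [(array([417., 240.]), array([ 0.46496216, -0.22141072]), 114, 73, 2.8426387310028076)]
z bench -0.0007100932449431122
[0.54017778 0.01671608 0.08284484]
```

View pics/crop0.png

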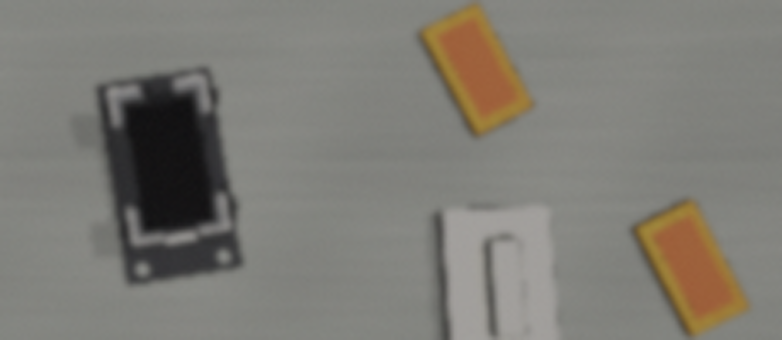

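The crop shows the posts, the follower and both right-hand plates clearly, and the depth fits match the nominal sizes. I start with the plate on the right at (0.482,-0.362).

```bash
cat >> h.py <<'E'
MAG=(0.5477,0.0182,9.45)
def go(x,y,z,yaw):
    """print turn (units) about tool z, then shift (units) in tool axes after that turn"""
    o=ctrl.get_obs();r=R.from_rotvec(o['tool_rot']);ex=r.as_matrix()[:,0]
    d=(yaw-np.degrees(np.arctan2(ex[1],ex[0]))+90)%180-90
    r2=r*R.from_euler('z',-d,degrees=True);s=r2.inv().apply(np.array([x,y,z])-o['tool_pos'])/.02
    tilt=np.degrees(np.arccos(-r.as_matrix()[2,2]))
    print(f"t {o['t']:.1f} turn {-d/45:.3f} shift",s.round(2),'tilt',tilt.round(2),'pos',o['tool_pos'].round(4),'F',np.round(o['contact_force'],1),'op',round(o['opening'],4),'gf',round(o['grip_force'],1))
E
python3 -c "
from h import *
go(.4822,-.3623,.10,26.1)"
```

```text
t 0.1 turn -0.248 shift [19.72 -3.75  6.53] tilt 0.11 pos [ 0.1611 -0.6033  0.2302] F [ 1.1  0.6 -0.4] op 0.0853 gf 0.0
```

>>> jog_arm(
  plan=[
    [0,0,0,0,0,-0.124,0.6],
    [0,0,0,0,0,-0.124,0.6],
    [0.98,-0.19,0.2,0,0,0,0.6],
    [0.98,-0.19,0.3,0,0,0,0.6],
    [0.98,-0.19,0.3,0,0,0,0.6],
    [0.98,-0.19,0.3,0,0,0,0.6],
    [0.98,-0.19,0.3,0,0,0,0.6],
    [0.98,-0.19,0.3,0,0,0,0.6],
  ],
  grip_force=50,
)

```text
t: 0.9
tool_pos: [0.2585, -0.5295, 0.1961]
tool_rot: [-3.059, -0.709, -0.0]
contact_force: [0.7, -0.1, 0.0]
opening: 0.0681
grip_force: 0.0
```

>>> jog_arm(
  plan=[
    [0.98,-0.19,0.3,0,0,0,0.6],
    [0.98,-0.19,0.3,0,0,0,0.6],
    [0.98,-0.19,0.3,0,0,0,0.6],
    [0.98,-0.19,0.3,0,0,0,0.6],
    [0.98,-0.19,0.3,0,0,0,0.6],
    [0.98,-0.19,0.3,0,0,0,0.6],
    [0.98,-0.19,0.3,0,0,0,0.6],
    [0.98,-0.19,0.3,0,0,0,0.6],
  ],
)

```text
t: 1.7
tool_pos: [0.3854, -0.4329, 0.1482]
tool_rot: [-3.059, -0.709, 0.0]
contact_force: [-0.3, -0.3, 0.4]
opening: 0.0681
grip_force: 0.0
```

>>> jog_arm(
  plan=[
    [0.98,-0.19,0.3,0,0,0,0.6],
    [0.98,-0.19,0.3,0,0,0,0.6],
    [0.98,-0.19,0.3,0,0,0,0.6],
    [0.98,-0.19,0.3,0,0,0,0.6],
    [0.98,-0.19,0.3,0,0,0,0.6],
    [0,0,0,0,0,0,0.6],
  ],
)

```text
t: 2.3
tool_pos: [0.4649, -0.3715, 0.1174]
tool_rot: [-3.056, -0.713, 0.001]
contact_force: [-0.9, -1.0, -0.8]
opening: 0.0685
grip_force: 0.0
```

```bash
python3 -c "
from h import *
go(.4822,-.3623,.0,26.1)
im,D=shot('top','t1.png')
for b in plates(im):print('plate',*b)
"
```

```text
t 2.3 turn 0.004 shift [ 0.98 -0.01  5.87] tilt 0.19 pos [ 0.4649 -0.3715  0.1174] F [-0.9 -1.  -0.8] op 0.0685 gf 0.0
plate [472. 232.] [ 0.48168582 -0.36233276] 88 49 25.97462272644043
plate [176. 223.] [0.50413693 0.37448959] 88 48 -9.963729858398438
plate [241. 183.] [0.60627551 0.21394626] 88 48 5.344643592834473
plate [410. 175.] [ 0.6281051  -0.20891742] 87 49 27.51230812072754
plate [160. 152.] [0.6789281  0.41560721] 115 46 -89.73329463601112
```

>>> jog_arm(
  plan=[
    [0.5,0,0.8,0,0,0,0.6],
    [0.46,0,1,0,0,0,0.6],
    [0,0,1,0,0,0,0.6],
    [0,0,1,0,0,0,0.6],
    [0,0,1,0,0,0,0.6],
    [0,0,0.5,0,0,0,0.6],
    [0,0,0.3,0,0,0,0.6],
    [0,0,0,0,0,0,0.6],
  ],
)

```text
t: 3.15
tool_pos: [0.4806, -0.3664, 0.0065]
tool_rot: [-3.06, -0.708, 0.001]
contact_force: [-0.5, 0.5, -0.4]
opening: 0.0685
grip_force: 0.0
```

```bash
python3 -c "
from h import *
go(.4818,-.3623,.001,26.1)
"
```

```text
t 3.1 turn -0.001 shift [ 0.14 -0.16  0.27] tilt 0.08 pos [ 0.4806 -0.3664  0.0065] F [-0.5  0.5 -0.4] op 0.0685 gf 0.0
```

>>> jog_arm(
  plan=[
    [0.14,-0.16,0.27,0,0,0,0.6],
    [0,0,0,0,0,0,-0.5],
    [0,0,0,0,0,0,-0.5],
    [0,0,0,0,0,0,-0.5],
    [0,0,0,0,0,0,-0.5],
    [0,0,0,0,0,0,-0.5],
  ],
  grip_force=60,
)

```text
t: 3.75
tool_pos: [0.4827, -0.363, 0.0028]
tool_rot: [3.059, 0.709, 0.001]
contact_force: [-0.1, 0.7, 4.0]
opening: 0.048
grip_force: 62.3
```

>>> jog_arm(
  plan=[
    [0,0,-0.5,0,0,0,-0.5],
    [0,0,-1,0,0,0,-0.5],
    [0,0,-1,0,0,0,-0.5],
    [0,0,-1,0,0,0,-0.5],
    [0,0,-1,0,0,0,-0.5],
    [0,0,-1,0,0,0,-0.5],
    [0,0,-1,0,0,0,-0.5],
    [0,0,-1,0,0,0,-0.5],
  ],
)

```text
t: 4.55
tool_pos: [0.4816, -0.3623, 0.1525]
tool_rot: [-3.06, -0.709, 0.001]
contact_force: [0.3, -0.1, -1.9]
opening: 0.0478
grip_force: 62.0
```

```bash
python3 -c "
from h import *
go(MAG[0],MAG[1],.16,MAG[2])
shot('scene','s1.png')
"
```

```text
t 4.5 turn 0.370 shift [  6.38 -18.22  -0.37] tilt 0.06 pos [ 0.4816 -0.3623  0.1525] F [ 0.3 -0.1 -1.9] op 0.0478 gf 62.0
```

View pics/s1.png

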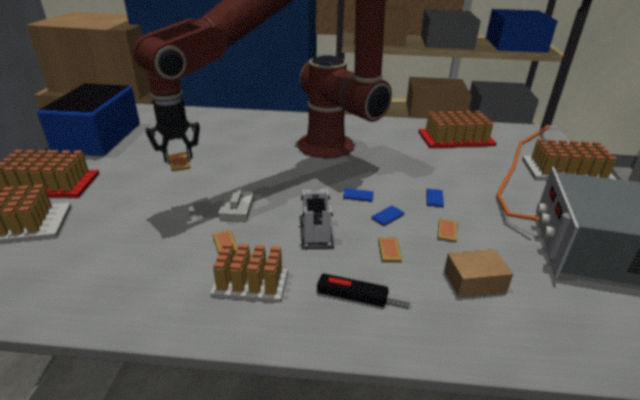

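The scene view shows the gripper at about (175,145) holding the plate at (178,160). I carry it to the mouth next.

>>> jog_arm(
  plan=[
    [0,0,-0.2,0,0,0.185,-0.5],
    [0,0,-0.2,0,0,0.185,-0.5],
    [0.33,-0.95,0,0,0,0,-0.5],
    [0.33,-0.95,0,0,0,0,-0.5],
    [0.33,-0.95,0,0,0,0,-0.5],
    [0.33,-0.95,0,0,0,0,-0.5],
    [0.33,-0.95,0,0,0,0,-0.5],
    [0.33,-0.95,0,0,0,0,-0.5],
  ],
)

```text
t: 5.4
tool_pos: [0.5022, -0.241, 0.159]
tool_rot: [-3.129, -0.263, 0.002]
contact_force: [0.5, 0.8, -1.1]
opening: 0.0479
grip_force: 62.1
```

>>> jog_arm(
  plan=[
    [0.33,-0.95,0,0,0,0,-0.5],
    [0.33,-0.95,0,0,0,0,-0.5],
    [0.33,-0.95,0,0,0,0,-0.5],
    [0.33,-0.95,0,0,0,0,-0.5],
    [0.33,-0.95,0,0,0,0,-0.5],
    [0.33,-0.95,0,0,0,0,-0.5],
    [0.33,-0.95,0,0,0,0,-0.5],
    [0.33,-0.95,0,0,0,0,-0.5],
  ],
)

```text
t: 6.2
tool_pos: [0.5288, -0.0826, 0.1591]
tool_rot: [-3.13, -0.263, 0.002]
contact_force: [0.8, -0.3, -0.4]
opening: 0.0476
grip_force: 62.1
```

>>> jog_arm(
  plan=[
    [0.33,-0.95,0,0,0,0,-0.5],
    [0.33,-0.95,0,0,0,0,-0.5],
    [0.33,-0.95,0,0,0,0,-0.5],
    [0.33,-0.95,0,0,0,0,-0.5],
    [0,0,0,0,0,0,-0.5],
  ],
)

```text
t: 6.7
tool_pos: [0.5422, -0.0026, 0.1591]
tool_rot: [-3.129, -0.267, 0.002]
contact_force: [-0.1, 0.1, -1.5]
opening: 0.048
grip_force: 62.1
```

```bash
python3 -c "
from h import *
go(MAG[0],MAG[1],.112,MAG[2])
im,D=shot('top','t2.png')
P=cloud('top',D)
k=np.zeros(D.shape,bool);k[160:250,270:370]=1
im=cv2.resize(im[150:260,250:400],None,fx=4,fy=4,interpolation=cv2.INTER_CUBIC);cv2.imwrite('pics/t2c.png',im[:,:,::-1])
"
```

```text
t 6.7 turn 0.007 shift [ 0.44 -0.98  2.36] tilt 0.1 pos [ 0.5422 -0.0026  0.1591] F [-0.1  0.1 -1.5] op 0.048 gf 62.1
```

>>> jog_arm(
  plan=[
    [0.44,-0.98,0,0,0,0.007,-0.5],
    [0,0,0,0,0,0,-0.5],
    [0,0,0.8,0,0,0,-0.5],
    [0,0,0.8,0,0,0,-0.5],
    [0,0,0.7,0,0,0,-0.5],
    [0,0,0,0,0,0,-0.5],
  ],
)

```text
t: 7.35
tool_pos: [0.5458, 0.0148, 0.1096]
tool_rot: [-3.13, -0.249, 0.011]
contact_force: [-0.5, 0.4, -1.5]
opening: 0.048
grip_force: 62.2
```

```bash
python3 -c "
from h import *
go(MAG[0],MAG[1],.095,MAG[2])
im,D=shot('scene')
im=cv2.resize(im[120:260,240:400],None,fx=4,fy=4,interpolation=cv2.INTER_CUBIC);cv2.imwrite('pics/s2c.png',im[:,:,::-1])
"
```

```text
t 7.3 turn -0.008 shift [ 0.13 -0.15  0.73] tilt 0.42 pos [0.5458 0.0148 0.1096] F [-0.5  0.4 -1.5] op 0.048 gf 62.2
```

View pics/s2c.png

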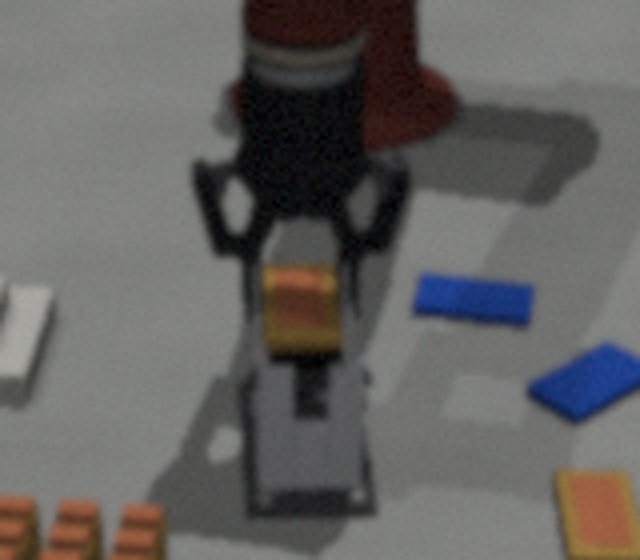

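The plate, at (300,310) in the crop, sits squarely over the magazine mouth. I correct about 3 mm sideways and lower it onto the pawls.

>>> jog_arm(
  plan=[
    [0.13,-0.15,0,0,0,-0.008,-0.5],
    [0,0,0.2,0,0,0,-0.5],
    [0,0,0.2,0,0,0,-0.5],
    [0,0,0.2,0,0,0,-0.5],
    [0,0,0.1,0,0,0,-0.5],
    [0,0,0,0,0,0,-0.5],
  ],
)

```text
t: 8.0
tool_pos: [0.5504, 0.0184, 0.0994]
tool_rot: [-3.131, -0.26, 0.001]
contact_force: [0.3, 0.0, -1.8]
opening: 0.0478
grip_force: 62.2
```

```bash
python3 -c "
from h import *
go(MAG[0],MAG[1],.090,MAG[2])
im,D=shot('scene');P=cloud('scene',D)
hs=cv2.cvtColor(im,cv2.COLOR_RGB2HSV);m=(hs[...,0]<22)&(hs[...,1]>110)&(P[...,2]>.07)&(P[...,2]<.14)&(abs(P[...,0]-.548)<.06)&(abs(P[...,1]-.018)<.05)
q=P[m];print(m.sum(),q.min(0),q.max(0));n=np.linalg.lstsq(np.c_[q[:,:2]-MAG[:2],np.ones(len(q))],q[:,2],rcond=None)[0];print('plane',n)
"
```

```text
t 8.0 turn 0.001 shift [-0.13 -0.01  0.47] tilt 0.05 pos [0.5504 0.0184 0.0994] F [ 0.3  0.  -1.8] op 0.0478 gf 62.2
363 [ 0.5070502  -0.00792945  0.07988172] [0.59616506 0.04668737 0.11992119]
plane [-0.03011916 -0.00872562  0.10829591]
```

>>> jog_arm(
  plan=[
    [-0.13,0,0,0,0,0,-0.5],
    [0,0,0.1,0,0,0,-0.5],
    [0,0,0.1,0,0,0,-0.5],
    [0,0,0.1,0,0,0,-0.5],
    [0,0,0.1,0,0,0,-0.5],
    [0,0,0,0,0,0,-0.5],
  ],
)

```text
t: 8.65
tool_pos: [0.5484, 0.018, 0.0919]
tool_rot: [3.131, 0.26, 0.001]
contact_force: [1.2, -0.2, -0.4]
opening: 0.048
grip_force: 62.3
```

```bash
python3 -c "
from h import *
go(MAG[0],MAG[1],.140,MAG[2])
"
```

```text
t 8.7 turn 0.001 shift [-0.03 -0.02 -2.41] tilt 0.04 pos [0.5484 0.018  0.0919] F [ 1.2 -0.2 -0.4] op 0.048 gf 62.3
```

>>> jog_arm(
  plan=[
    [0,0,0.2,0,0,0,-0.5],
    [0,0,0.2,0,0,0,-0.5],
    [0,0,0.2,0,0,0,-0.5],
    [0,0,0,0,0,0,-0.5],
  ],
)

```text
t: 9.05
tool_pos: [0.5485, 0.018, 0.0804]
tool_rot: [3.131, 0.26, 0.001]
contact_force: [-0.9, -0.3, 6.1]
opening: 0.0477
grip_force: 63.0
```

>>> jog_arm(
  plan=[
    [0,0,0.2,0,0,0,-0.5],
    [0,0,0.2,0,0,0,-0.5],
    [0,0,0.2,0,0,0,-0.5],
    [0,0,0,0,0,0,-0.5],
  ],
)

```text
t: 9.45
tool_pos: [0.5486, 0.018, 0.0688]
tool_rot: [3.131, 0.26, 0.001]
contact_force: [-2.8, 0.8, 8.2]
opening: 0.048
grip_force: 63.2
```

>>> jog_arm(
  plan=[
    [0,0,0.15,0,0,0,-0.5],
    [0,0,0,0,0,0,-0.5],
    [0,0,0,0,0,0,0.6],
    [0,0,0,0,0,0,0.6],
    [0,0,0,0,0,0,0.6],
  ],
)

```text
t: 9.95
tool_pos: [0.5476, 0.018, 0.0641]
tool_rot: [-3.131, -0.26, 0.002]
contact_force: [0.5, -0.7, 0.1]
opening: 0.0683
grip_force: 0.0
```

>>> jog_arm(
  plan=[
    [0,0,-0.5,0,0,0,0.6],
    [0,0,-1,0,0,0,0.6],
    [0,0,-1,0,0,0,0.6],
    [0,0,-1,0,0,0,0.6],
    [0,0,-1,0,0,0,0.6],
  ],
)

```text
t: 10.45
tool_pos: [0.5481, 0.018, 0.1563]
tool_rot: [3.131, 0.26, 0.0]
contact_force: [0.2, 0.6, 1.2]
opening: 0.0685
grip_force: 0.0
```

```bash
cat >> h.py <<'E'
def inmag():
    im,D=shot('scene');P=cloud('scene',D);hs=cv2.cvtColor(im,cv2.COLOR_RGB2HSV)
    m=(hs[...,0]<22)&(hs[...,1]>110)&(P[...,2]>.06)&(P[...,2]<.2)&(abs(P[...,0]-.548)<.06)&(abs(P[...,1]-.018)<.05)
    q=P[m];print('in mag',m.sum(),'z pct',np.percentile(q[:,2],[5,50,95]).round(4) if len(q) else None)
    return im
E
python3 -c "
from h import *
im=inmag()
im=cv2.resize(im[150:260,270:360],None,fx=5,fy=5,interpolation=cv2.INTER_CUBIC);cv2.imwrite('pics/s3c.png',im[:,:,::-1])
im,D=shot('top')
for b in plates(im):print('plate',*b)
go(.6281,-.2089,.1,27.5)
"
```

```text
in mag 251 z pct [0.0766 0.0832 0.0855]
plate [322. 213.] [0.52826221 0.01256484] 52 40 -89.75967735052109
plate [176. 223.] [0.50413693 0.37448959] 88 48 -9.963729858398438
plate [320. 173.] [0.63107654 0.01629246] 122 31 84.44772338867188
plate [241. 183.] [0.60626709 0.21379765] 88 48 5.619619846343994
plate [410. 175.] [ 0.62806244 -0.20889639] 87 49 27.246912002563477
plate [160. 152.] [0.68038043 0.41501627] 114 49 -86.976571559906
t 10.6 turn -0.400 shift [-1.8  11.84  2.98] tilt 0.4 pos [0.5504 0.0178 0.159 ] F [ 0.4  0.2 -0.2] op 0.0685 gf 0.0
```

View pics/s3c.png

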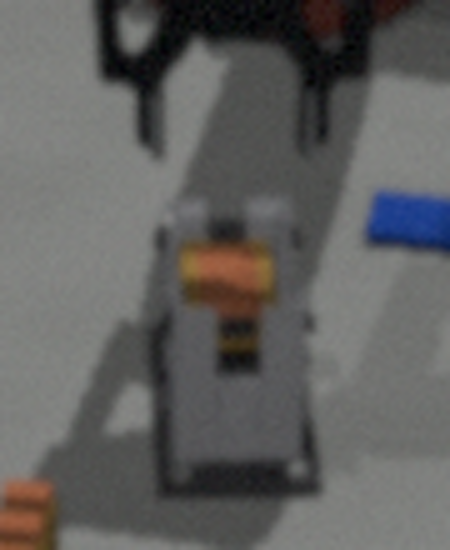

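The magazine crop shows the first plate at (227,275) sitting below the post tops with its top at z≈0.083, so the pawls hold it. Next is the plate near the tray, so I check clearance to the tray first.

```bash
python3 -c "
from h import *
D=np.load('top0.npz')['D'];P=cloud('top',D)
k=np.zeros(D.shape,bool);k[80:160,325:420]=1
q=P[k&(P[...,2]>.05)];print(q.min(0),q.max(0))
q=P[k&(P[...,2]>.004)&(P[...,0]<.72)];print(rect(q) if len(q)>3 else 0,q.min(0))
"
```

```text
[ 0.4206506  -0.18114867  0.05020052] [0.80804896 0.02176411 1.13282597]
(array([ 0.61849817, -0.05190083]), 383, 177, -45.229671478271484) [ 0.4206506  -0.2350282   0.00400608]
```

>>> jog_arm(
  plan=[
    [0,0,0,0,0,-0.19,0.6],
    [0,0,0,0,0,-0.19,0.6],
    [-0.15,0.97,0,0,0,-0.02,0.6],
    [-0.15,0.97,0,0,0,0,0.6],
    [-0.15,0.97,0,0,0,0,0.6],
    [-0.15,0.97,0,0,0,0,0.6],
    [-0.15,0.97,0,0,0,0,0.6],
    [-0.15,0.97,0,0,0,0,0.6],
  ],
)

```text
t: 11.35
tool_pos: [0.5858, -0.095, 0.1544]
tool_rot: [-3.051, -0.746, 0.001]
contact_force: [0.1, -0.1, 0.7]
opening: 0.0682
grip_force: 0.0
```

>>> jog_arm(
  plan=[
    [-0.15,0.97,0.2,0,0,0,0.6],
    [-0.15,0.97,0.3,0,0,0,0.6],
    [-0.15,0.97,0.3,0,0,0,0.6],
    [-0.15,0.97,0.4,0,0,0,0.6],
    [-0.15,0.97,0.4,0,0,0,0.6],
    [-0.15,0.97,0.4,0,0,0,0.6],
    [0,0,0,0,0,0,0.6],
    [0,0,0,0,0,0,0.6],
  ],
)

```text
t: 12.15
tool_pos: [0.6231, -0.2056, 0.114]
tool_rot: [-3.051, -0.745, 0.002]
contact_force: [0.8, -0.6, 0.0]
opening: 0.0682
grip_force: 0.0
```

```bash
python3 -c "
from h import *
go(.6281,-.2089,.004,27.3)
"
```

```text
t 12.2 turn 0.003 shift [0.15 0.27 5.5 ] tilt 0.1 pos [ 0.6231 -0.2056  0.114 ] F [ 0.8 -0.6  0. ] op 0.0682 gf 0.0
```

>>> jog_arm(
  plan=[
    [0.15,0.27,0.7,0,0,0,0.6],
    [0,0,1,0,0,0,0.6],
    [0,0,1,0,0,0,0.6],
    [0,0,1,0,0,0,0.6],
    [0,0,1,0,0,0,0.6],
    [0,0,0.6,0,0,0,0.6],
    [0,0,0,0,0,0,0.6],
  ],
)

```text
t: 12.85
tool_pos: [0.6269, -0.2074, 0.0061]
tool_rot: [-3.048, -0.747, 0.006]
contact_force: [0.5, 0.4, 0.6]
opening: 0.0687
grip_force: 0.0
```

```bash
python3 -c "
from h import *
go(.6281,-.2089,.003,27.3)
im,D=shot('top')
for b in plates(im):print('plate',*b)
"
```

```text
t 12.8 turn 0.005 shift [0.02 0.1  0.15] tilt 0.27 pos [ 0.6269 -0.2074  0.0061] F [0.5 0.4 0.6] op 0.0687 gf 0.0
plate [176. 223.] [0.50403387 0.37446494] 87 48 -9.963729858398438
plate [320. 203.] [0.55718433 0.01696617] 94 55 9.773965835571289
plate [241. 183.] [0.60625732 0.21382852] 88 48 5.556484699249268
plate [444. 149.] [ 0.70028705 -0.29482831] 96 37 66.32894134521484
plate [160. 152.] [0.6789281  0.41560721] 115 46 -89.73329463601112
```

>>> jog_arm(
  plan=[
    [0.02,0.1,0.1,0,0,0,0.6],
    [0,0,0,0,0,0,-0.5],
    [0,0,0,0,0,0,-0.5],
    [0,0,0,0,0,0,-0.5],
    [0,0,0,0,0,0,-0.5],
    [0,0,0,0,0,0,-0.5],
  ],
)

```text
t: 13.5
tool_pos: [0.6327, -0.2105, 0.0121]
tool_rot: [3.05, 0.746, 0.008]
contact_force: [-3.5, 4.7, 15.3]
opening: 0.0216
grip_force: 7.4
```

>>> jog_arm(
  plan=[
    [0,0,-0.5,0,0,0,-0.5],
    [0,0,-1,0,0,0,-0.5],
    [0,0,-1,0,0,0,-0.5],
    [0,0,-1,0,0,0,-0.5],
    [0,0,-1,0,0,0,-0.5],
    [0,0,-1,0,0,0,-0.5],
    [0,0,-1,0,0,0,-0.5],
    [0,0,-1,0,0,0,-0.5],
  ],
)

```text
t: 14.3
tool_pos: [0.6299, -0.2105, 0.1586]
tool_rot: [3.051, 0.746, 0.001]
contact_force: [0.1, 0.2, -0.2]
opening: 0.0213
grip_force: 0.0
```

```bash
python3 -c "
from h import *
go(MAG[0],MAG[1],.16,MAG[2])
"
```

```text
t 14.3 turn 0.401 shift [ -2.18 -11.95  -0.08] tilt 0.07 pos [ 0.6299 -0.2105  0.1586] F [ 0.1  0.2 -0.2] op 0.0213 gf 0.0
```

>>> jog_arm(
  plan=[
    [-1,-1,-0.3,0,0,0,0.6],
    [-1,-1,-0.3,0,0,0,0.6],
    [-1,-1,-0.3,0,0,0,0.6],
    [-1,-1,0,0,0,0,0.6],
    [0,0,0,0,0,0,0.6],
  ],
)

```text
t: 14.8
tool_pos: [0.5198, -0.1754, 0.1752]
tool_rot: [3.052, 0.746, -0.0]
contact_force: [0.9, 0.2, -0.3]
opening: 0.0684
grip_force: 0.0
```

```bash
python3 -c "
from h import *
im,D=shot('top','t4.png')
for b in plates(im):print('plate',*b)
"
```

```text
plate [400. 229.] [ 0.49019458 -0.18355783] 125 22 -26.72867202758789
plate [176. 223.] [0.50418512 0.3746192 ] 88 48 -10.241844177246094
plate [320. 203.] [0.55686414 0.01702732] 94 55 9.434341430664062
plate [454. 191.] [ 0.58755658 -0.32030978] 127 41 64.67597961425781
plate [241. 183.] [0.60625732 0.21382852] 88 48 5.556484699249268
plate [404. 167.] [ 0.64656317 -0.19940616] 48 47 26.984399795532227
plate [160. 152.] [0.6789281  0.41560721] 115 46 -89.73329463601112
```

View pics/t4.png

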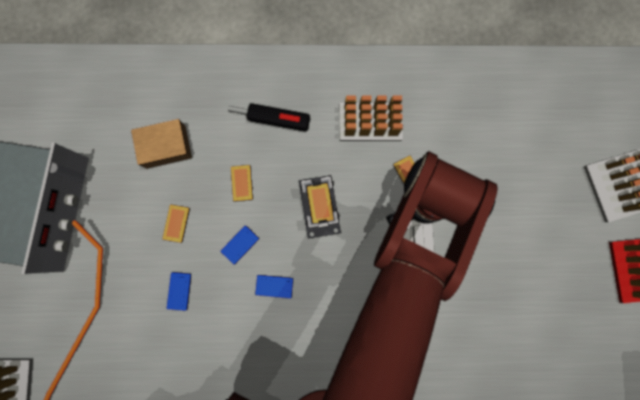

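Only the plate's far corner shows, at (404,167); the arm hides the rest. The fingers closed too high and slid over it, so I clear the view, re-measure and grip lower.

>>> jog_arm(
  plan=[
    [-0.5,-1,0,0,0,0,0.6],
    [-0.5,-1,0,0,0,0,0.6],
    [-0.5,-1,0,0,0,0,0.6],
    [-0.5,-1,0,0,0,0,0.6],
    [-0.5,-1,0,0,0,0,0.6],
    [0,0,0,0,0,0,0.6],
  ],
)

```text
t: 15.45
tool_pos: [0.4312, -0.11, 0.1753]
tool_rot: [3.051, 0.748, 0.001]
contact_force: [0.6, 0.3, -0.1]
opening: 0.0685
grip_force: 0.0
```

```bash
python3 -c "
from h import *
im,D=shot('top','t5.png')
for b in plates(im):print('plate',*b)
P=cloud('top',D);k=np.zeros(D.shape,bool);k[200:280,385:450]=1
m=k&(P[...,2]>.018)&(P[...,2]<.034);print('cover',m.sum(),rect(P[m]))
go(.6281,-.2089,.1,27.3)
"
```

```text
plate [410. 253.] [ 0.43291037 -0.20618629] 124 22 65.3215560913086
plate [176. 223.] [0.5041088  0.37432941] 88 49 -9.963729858398438
plate [320. 203.] [0.55718353 0.016975  ] 94 54 9.7714204788208
plate [241. 183.] [0.60637323 0.21383971] 88 48 5.556707382202148
plate [410. 175.] [ 0.62910162 -0.20891116] 87 48 28.00261878967285
plate [160. 152.] [0.68038043 0.41501627] 114 49 -86.976571559906
cover 316 (array([ 0.50199725, -0.21934712]), 79, 42, -89.46858817338943)
t 15.5 turn 0.005 shift [6.45 8.85 3.8 ] tilt 0.12 pos [ 0.4321 -0.1107  0.1756] F [-0.6 -0.8  0.9] op 0.0679 gf 0.0
```

>>> jog_arm(
  plan=[
    [0.65,0.88,0,0,0,-0.01,0.6],
    [0.65,0.88,0,0,0,0,0.6],
    [0.65,0.88,0,0,0,0,0.6],
    [0.65,0.88,0.3,0,0,0,0.6],
    [0.65,0.88,0.5,0,0,0,0.6],
    [0.65,0.88,0.5,0,0,0,0.6],
    [0.65,0.88,0.5,0,0,0,0.6],
    [0.65,0.88,0.5,0,0,0,0.6],
  ],
)

```text
t: 16.3
tool_pos: [0.5915, -0.1879, 0.1282]
tool_rot: [3.048, 0.758, 0.001]
contact_force: [0.0, 0.0, 0.7]
opening: 0.0683
grip_force: 0.0
```

>>> jog_arm(
  plan=[
    [0.65,0.88,0.5,0,0,0,0.6],
    [0.65,0.88,0.5,0,0,0,0.6],
    [0,0,0,0,0,0,0.6],
    [0,0,0,0,0,0,0.6],
  ],
)

```text
t: 16.7
tool_pos: [0.6292, -0.2058, 0.1081]
tool_rot: [-3.048, -0.758, 0.001]
contact_force: [0.1, 0.7, 0.3]
opening: 0.0686
grip_force: 0.0
```

```bash
python3 -c "
from h import *
go(.6289,-.2089,.001,27.7)
"
```

```text
t 16.7 turn 0.005 shift [-0.08  0.13  5.36] tilt 0.06 pos [ 0.6292 -0.2058  0.1081] F [0.1 0.7 0.3] op 0.0686 gf 0.0
```

>>> jog_arm(
  plan=[
    [-0.08,0.13,0.7,0,0,0,0.6],
    [0,0,1,0,0,0,0.6],
    [0,0,1,0,0,0,0.6],
    [0,0,1,0,0,0,0.6],
    [0,0,1,0,0,0,0.6],
    [0,0,0.4,0,0,0,0.6],
    [0,0,0.2,0,0,0,0.6],
    [0,0,0,0,0,0,0.6],
  ],
)

```text
t: 17.5
tool_pos: [0.6283, -0.2083, 0.003]
tool_rot: [3.049, 0.759, -0.0]
contact_force: [-0.4, 0.2, 0.5]
opening: 0.0687
grip_force: 0.0
```

```bash
python3 -c "
from h import *
go(.6289,-.2089,.000,27.7)
"
```

```text
t 17.5 turn 0.006 shift [0.01 0.04 0.15] tilt 0.0 pos [ 0.6283 -0.2083  0.003 ] F [-0.4  0.2  0.5] op 0.0687 gf 0.0
```

>>> jog_arm(
  plan=[
    [0,0,0.12,0,0,0,0.6],
    [0,0,0,0,0,0,0.6],
    [0,0,0,0,0,0,0.0],
    [0,0,0,0,0,0,-0.5],
    [0,0,0,0,0,0,-0.5],
    [0,0,0,0,0,0,-0.5],
    [0,0,0,0,0,0,-0.5],
    [0,0,0,0,0,0,-0.5],
  ],
)

```text
t: 18.3
tool_pos: [0.6294, -0.2087, 0.0017]
tool_rot: [3.047, 0.758, 0.002]
contact_force: [0.1, 0.0, 6.1]
opening: 0.0483
grip_force: 62.9
```

Gripped. Lift and carry it to the magazine.

>>> jog_arm(
  plan=[
    [0,0,-0.5,0,0,0,-0.5],
    [0,0,-1,0,0,0,-0.5],
    [0,0,-1,0,0,0,-0.5],
    [0,0,-1,0,0,0,-0.5],
    [0,0,-1,0,0,0,-0.5],
    [0,0,-1,0,0,0,-0.5],
    [0,0,-1,0,0,0,-0.5],
    [0,0,-1,0,0,0,-0.5],
  ],
)

```text
t: 19.1
tool_pos: [0.6277, -0.208, 0.1506]
tool_rot: [-3.048, -0.758, 0.002]
contact_force: [-0.2, 0.2, -1.2]
opening: 0.0482
grip_force: 62.2
```

>>> jog_arm(
  plan=[
    [0,0,-0.4,0,0,0.19,-0.5],
    [0,0,0,0,0,0.19,-0.5],
    [-0.18,-0.97,0,0,0,0.025,-0.5],
    [-0.18,-0.97,0,0,0,0,-0.5],
    [-0.18,-0.97,0,0,0,0,-0.5],
    [-0.18,-0.97,0,0,0,0,-0.5],
    [-0.18,-0.97,0,0,0,0,-0.5],
    [-0.18,-0.97,0,0,0,0,-0.5],
  ],
)

```text
t: 19.9
tool_pos: [0.5865, -0.0956, 0.1585]
tool_rot: [-3.13, -0.267, 0.0]
contact_force: [0.2, -0.6, -1.3]
opening: 0.048
grip_force: 62.2
```

>>> jog_arm(
  plan=[
    [-0.18,-0.97,0,0,0,0,-0.5],
    [-0.18,-0.97,0,0,0,0,-0.5],
    [-0.18,-0.97,0,0,0,0,-0.5],
    [-0.18,-0.97,0,0,0,0,-0.5],
    [-0.18,-0.97,0,0,0,0,-0.5],
    [0,0,0,0,0,0,-0.5],
    [0,0,0,0,0,0,-0.5],
  ],
)

```text
t: 20.6
tool_pos: [0.553, -0.0043, 0.1586]
tool_rot: [3.13, 0.268, 0.001]
contact_force: [-0.0, 0.2, -2.2]
opening: 0.0478
grip_force: 62.3
```

```bash
python3 -c "
from h import *
go(MAG[0],MAG[1],.12,MAG[2])
"
```

```text
t 20.6 turn 0.007 shift [-0.07 -1.16  1.93] tilt 0.04 pos [ 0.553  -0.0043  0.1586] F [-0.   0.2 -2.2] op 0.0478 gf 62.3
```

>>> jog_arm(
  plan=[
    [-0.07,-0.8,0,0,0,0.007,-0.5],
    [0,-0.36,0,0,0,0,-0.5],
    [0,0,0.6,0,0,0,-0.5],
    [0,0,0.7,0,0,0,-0.5],
    [0,0,0.6,0,0,0,-0.5],
    [0,0,0,0,0,0,-0.5],
    [0,0,0,0,0,0,-0.5],
  ],
)

```text
t: 21.3
tool_pos: [0.5473, 0.0175, 0.1194]
tool_rot: [-3.131, -0.257, 0.003]
contact_force: [-0.3, 1.0, -1.5]
opening: 0.0482
grip_force: 62.3
```

```bash
python3 -c "
from h import *
go(MAG[0],MAG[1],.092,MAG[2]);inmag()
"
```

```text
t 21.3 turn -0.002 shift [ 0.03 -0.03  1.37] tilt 0.11 pos [0.5473 0.0175 0.1194] F [-0.3  1.  -1.5] op 0.0482 gf 62.3
in mag 523 z pct [0.0817 0.129  0.1316]
```

>>> jog_arm(
  plan=[
    [0.03,-0.03,0.3,0,0,0,-0.5],
    [0,0,0.3,0,0,0,-0.5],
    [0,0,0.3,0,0,0,-0.5],
    [0,0,0.3,0,0,0,-0.5],
    [0,0,0.15,0,0,0,-0.5],
    [0,0,0,0,0,0,-0.5],
  ],
)

```text
t: 21.95
tool_pos: [0.5485, 0.0185, 0.0935]
tool_rot: [-3.131, -0.258, -0.001]
contact_force: [1.0, 0.7, -1.2]
opening: 0.0479
grip_force: 62.4
```

>>> jog_arm(
  plan=[
    [0,0,0.2,0,0,0,-0.5],
    [0,0,0.2,0,0,0,-0.5],
    [0,0,0.2,0,0,0,-0.5],
    [0,0,0,0,0,0,-0.5],
  ],
)

```text
t: 22.35
tool_pos: [0.5501, 0.0182, 0.0836]
tool_rot: [3.13, 0.258, 0.006]
contact_force: [0.4, -0.2, 5.7]
opening: 0.0478
grip_force: 63.5
```

>>> jog_arm(
  plan=[
    [0,0,0.2,0,0,0,-0.5],
    [0,0,0.2,0,0,0,-0.5],
    [0,0,0.2,0,0,0,-0.5],
    [0,0,0.1,0,0,0,-0.5],
    [0,0,0,0,0,0,-0.5],
  ],
)

```text
t: 22.85
tool_pos: [0.5501, 0.0182, 0.0699]
tool_rot: [3.13, 0.258, 0.006]
contact_force: [-1.4, -0.8, 7.3]
opening: 0.0482
grip_force: 63.6
```

>>> jog_arm(
  plan=[
    [0,0,0.2,0,0,0,-0.5],
    [0,0,0.1,0,0,0,-0.5],
    [0,0,0,0,0,0,-0.5],
    [0,0,0,0,0,0,0.6],
    [0,0,0,0,0,0,0.6],
    [0,0,0,0,0,0,0.6],
  ],
)

```text
t: 23.45
tool_pos: [0.5479, 0.0185, 0.061]
tool_rot: [-3.131, -0.258, 0.001]
contact_force: [0.8, 0.8, -0.4]
opening: 0.0684
grip_force: 0.0
```

>>> jog_arm(
  plan=[
    [0,0,-0.5,0,0,0,0.6],
    [0,0,-1,0,0,0,0.6],
    [0,0,-1,0,0,0,0.6],
    [0,0,-1,0,0,0,0.6],
    [0,0,-1,0,0,0,0.6],
  ],
)

```text
t: 23.95
tool_pos: [0.5482, 0.0185, 0.1528]
tool_rot: [3.131, 0.258, 0.0]
contact_force: [-0.9, -0.9, -0.1]
opening: 0.0687
grip_force: 0.0
```

```bash
python3 -c "
from h import *
im=inmag()
im,D=shot('top')
for b in plates(im):print('plate',*b)
go(.6063,.2138,.1,5.6)
"
```

```text
in mag 261 z pct [0.0685 0.0831 0.0853]
plate [321. 213.] [0.52950159 0.01381421] 55 38 -89.75967736542225
plate [176. 223.] [0.50408716 0.37433777] 87 49 -9.695266723632812
plate [320. 174.] [0.63058771 0.01659782] 122 30 84.46195983886719
plate [241. 183.] [0.60635602 0.21389056] 88 48 5.460521221160889
plate [160. 152.] [0.68038043 0.41501627] 114 49 -86.976571559906
t 24.1 turn 0.085 shift [ 3.71 -9.46  2.79] tilt 0.4 pos [0.5506 0.0183 0.1556] F [0.  0.5 0.6] op 0.0686 gf 0.0
```

Two plates are held now. On to the plate at (0.606,0.214).

>>> jog_arm(
  plan=[
    [0,0,0,0,0,0.085,0.6],
    [0.37,-0.95,0,0,0,0,0.6],
    [0.37,-0.95,0,0,0,0,0.6],
    [0.37,-0.95,0,0,0,0,0.6],
    [0.37,-0.95,0.2,0,0,0,0.6],
    [0.37,-0.95,0.3,0,0,0,0.6],
    [0.37,-0.95,0.3,0,0,0,0.6],
    [0.37,-0.95,0.4,0,0,0,0.6],
  ],
)

```text
t: 24.85
tool_pos: [0.5866, 0.1567, 0.1263]
tool_rot: [3.138, 0.153, -0.002]
contact_force: [0.2, -0.4, 0.5]
opening: 0.0683
grip_force: 0.0
```

>>> jog_arm(
  plan=[
    [0.37,-0.95,0.4,0,0,0,0.6],
    [0.37,-0.95,0.4,0,0,0,0.6],
    [0.37,-0.95,0.4,0,0,0,0.6],
    [0,0,0,0,0,0,0.6],
    [0,0,0,0,0,0,0.6],
  ],
)

```text
t: 25.35
tool_pos: [0.6027, 0.2146, 0.1023]
tool_rot: [3.137, 0.154, -0.003]
contact_force: [0.4, -0.2, 0.2]
opening: 0.0684
grip_force: 0.0
```

```bash
python3 -c "
from h import *
go(.6063,.2139,.001,5.5)
im,D=shot('top')
for b in plates(im):print('plate',*b)
"
```

```text
t 25.4 turn 0.003 shift [0.19 0.05 5.07] tilt 0.13 pos [0.6027 0.2146 0.1023] F [ 0.4 -0.2  0.2] op 0.0684 gf 0.0
plate [172. 223.] [0.50919064 0.38344986] 101 44 2.383033514022827
plate [320. 202.] [0.55843121 0.0171994 ] 96 55 9.715381622314453
plate [198. 149.] [0.68707422 0.32216064] 114 31 -89.73377433419228
plate [151. 153.] [0.67898407 0.44145416] 61 49 -86.976571559906
```

>>> jog_arm(
  plan=[
    [0.19,0.05,0.7,0,0,0,0.6],
    [0,0,1,0,0,0,0.6],
    [0,0,1,0,0,0,0.6],
    [0,0,1,0,0,0,0.6],
    [0,0,0.7,0,0,0,0.6],
    [0,0,0.4,0,0,0,0.6],
    [0,0,0.2,0,0,0,0.6],
    [0,0,0,0,0,0,0.6],
  ],
)

```text
t: 26.2
tool_pos: [0.6074, 0.214, 0.0034]
tool_rot: [3.138, 0.153, -0.0]
contact_force: [0.6, 0.8, 0.1]
opening: 0.0682
grip_force: 0.0
```

```bash
python3 -c "
from h import *
go(.6063,.2139,.000,5.5)
"
```

```text
t 26.2 turn 0.002 shift [-0.06 -0.    0.17] tilt 0.01 pos [0.6074 0.214  0.0034] F [0.6 0.8 0.1] op 0.0682 gf 0.0
```

>>> jog_arm(
  plan=[
    [-0.05,0,0.14,0,0,0,0.6],
    [0,0,0,0,0,0,0.6],
    [0,0,0,0,0,0,0.0],
    [0,0,0,0,0,0,-0.5],
    [0,0,0,0,0,0,-0.5],
    [0,0,0,0,0,0,-0.5],
    [0,0,0,0,0,0,-0.5],
    [0,0,0,0,0,0,-0.5],
  ],
)

```text
t: 27.0
tool_pos: [0.6072, 0.2143, 0.0019]
tool_rot: [-3.137, -0.153, -0.003]
contact_force: [-0.9, -0.4, 5.3]
opening: 0.0479
grip_force: 62.9
```

>>> jog_arm(
  plan=[
    [0,0,-0.5,0,0,0,-0.5],
    [0,0,-1,0,0,0,-0.5],
    [0,0,-1,0,0,0,-0.5],
    [0,0,-1,0,0,0,-0.5],
    [0,0,-1,0,0,0,-0.5],
    [0,0,-1,0,0,0,-0.5],
    [0,0,-1,0,0,0,-0.5],
    [0,0,-1,0,0,0,-0.5],
  ],
)

```text
t: 27.8
tool_pos: [0.6055, 0.2138, 0.1508]
tool_rot: [3.137, 0.153, -0.003]
contact_force: [1.5, -0.0, -1.0]
opening: 0.0482
grip_force: 62.2
```

```bash
python3 -c "
from h import *
go(MAG[0],MAG[1],.16,MAG[2])
"
```

```text
t 27.8 turn -0.086 shift [-4.46  9.17 -0.45] tilt 0.1 pos [0.6055 0.2138 0.1508] F [ 1.5 -0.  -1. ] op 0.0482 gf 62.2
```

>>> jog_arm(
  plan=[
    [0,0,-0.4,0,0,-0.086,-0.5],
    [-0.46,0.95,0,0,0,0,-0.5],
    [-0.46,0.95,0,0,0,0,-0.5],
    [-0.46,0.95,0,0,0,0,-0.5],
    [-0.46,0.95,0,0,0,0,-0.5],
    [-0.46,0.95,0,0,0,0,-0.5],
    [-0.46,0.95,0,0,0,0,-0.5],
    [-0.46,0.95,0,0,0,0,-0.5],
  ],
)

```text
t: 28.6
tool_pos: [0.5636, 0.0715, 0.1581]
tool_rot: [-3.131, -0.259, 0.003]
contact_force: [0.1, 0.3, -1.5]
opening: 0.0478
grip_force: 62.2
```

>>> jog_arm(
  plan=[
    [-0.46,0.95,0,0,0,0,-0.5],
    [-0.46,0.95,0,0,0,0,-0.5],
    [-0.2,0.5,0,0,0,0,-0.5],
    [0,0,0,0,0,0,-0.5],
    [0,0,0,0,0,0,-0.5],
  ],
)

```text
t: 29.1
tool_pos: [0.5504, 0.0216, 0.1586]
tool_rot: [-3.13, -0.259, 0.0]
contact_force: [0.5, 0.4, -0.9]
opening: 0.0479
grip_force: 62.2
```

```bash
python3 -c "
from h import *
go(MAG[0],MAG[1],.12,MAG[2])
"
```

```text
t 29.1 turn -0.000 shift [-0.16  0.15  1.93] tilt 0.03 pos [0.5504 0.0216 0.1586] F [ 0.5  0.4 -0.9] op 0.0479 gf 62.2
```

>>> jog_arm(
  plan=[
    [-0.16,0.15,0,0,0,0,-0.5],
    [0,0,0.4,0,0,0,-0.5],
    [0,0,0.5,0,0,0,-0.5],
    [0,0,0.6,0,0,0,-0.5],
    [0,0,0.4,0,0,0,-0.5],
    [0,0,0,0,0,0,-0.5],
    [0,0,0,0,0,0,-0.5],
  ],
)

```text
t: 29.8
tool_pos: [0.5476, 0.0178, 0.1202]
tool_rot: [-3.131, -0.259, 0.001]
contact_force: [0.1, 0.5, -1.9]
opening: 0.048
grip_force: 62.2
```

```bash
python3 -c "
from h import *
go(MAG[0],MAG[1],.092,MAG[2]);inmag()
"
```

```text
t 29.8 turn 0.000 shift [ 0.01 -0.02  1.41] tilt 0.05 pos [0.5476 0.0178 0.1202] F [ 0.1  0.5 -1.9] op 0.048 gf 62.2
in mag 559 z pct [0.0763 0.1294 0.132 ]
```

>>> jog_arm(
  plan=[
    [0,0,0.3,0,0,0,-0.5],
    [0,0,0.3,0,0,0,-0.5],
    [0,0,0.3,0,0,0,-0.5],
    [0,0,0.3,0,0,0,-0.5],
    [0,0,0.2,0,0,0,-0.5],
    [0,0,0,0,0,0,-0.5],
  ],
)

```text
t: 30.45
tool_pos: [0.548, 0.0179, 0.0927]
tool_rot: [-3.131, -0.259, -0.0]
contact_force: [0.3, -0.1, -0.1]
opening: 0.0478
grip_force: 62.4
```

>>> jog_arm(
  plan=[
    [0,0,0.2,0,0,0,-0.5],
    [0,0,0.2,0,0,0,-0.5],
    [0,0,0.2,0,0,0,-0.5],
    [0,0,0,0,0,0,-0.5],
  ],
)

```text
t: 30.85
tool_pos: [0.5496, 0.0181, 0.0827]
tool_rot: [-3.131, -0.259, -0.007]
contact_force: [1.0, 1.7, 5.0]
opening: 0.0483
grip_force: 63.0
```

>>> jog_arm(
  plan=[
    [0,0,0.2,0,0,0,-0.5],
    [0,0,0.2,0,0,0,-0.5],
    [0,0,0.2,0,0,0,-0.5],
    [0,0,0.2,0,0,0,-0.5],
    [0,0,0.1,0,0,0,-0.5],
    [0,0,0,0,0,0,-0.5],
  ],
)

```text
t: 31.45
tool_pos: [0.5496, 0.0181, 0.0652]
tool_rot: [-3.131, -0.259, -0.006]
contact_force: [-1.8, 2.0, 8.8]
opening: 0.0481
grip_force: 63.4
```

>>> jog_arm(
  plan=[
    [0,0,0.1,0,0,0,-0.5],
    [0,0,0,0,0,0,-0.5],
    [0,0,0,0,0,0,0.6],
    [0,0,0,0,0,0,0.6],
    [0,0,0,0,0,0,0.6],
  ],
)

```text
t: 31.95
tool_pos: [0.5475, 0.0177, 0.0603]
tool_rot: [3.131, 0.259, -0.001]
contact_force: [0.1, -0.0, -0.7]
opening: 0.0683
grip_force: 0.0
```

>>> jog_arm(
  plan=[
    [0,0,-0.5,0,0,0,0.6],
    [0,0,-1,0,0,0,0.6],
    [0,0,-1,0,0,0,0.6],
    [0,0,-1,0,0,0,0.6],
    [0,0,-1,0,0,0,0.6],
  ],
)

```text
t: 32.45
tool_pos: [0.5477, 0.0177, 0.152]
tool_rot: [3.131, 0.259, 0.0]
contact_force: [0.8, 0.2, -0.8]
opening: 0.0685
grip_force: 0.0
```

```bash
python3 -c "
from h import *
im=inmag()
im,D=shot('top')
for b in plates(im):print('plate',*b)
go(.5041,.3743,.1,-9.9)
"
```

```text
in mag 274 z pct [0.0687 0.0831 0.0852]
plate [321. 213.] [0.52938391 0.01227114] 53 36 -86.56042265892029
plate [176. 223.] [0.50416055 0.37448352] 88 49 -10.241844177246094
plate [321. 174.] [0.62901685 0.01538496] 121 31 84.24974060058594
plate [160. 152.] [0.68038043 0.41501627] 114 49 -86.976571559906
t 32.5 turn 0.430 shift [ -5.35 -17.18   2.71] tilt 0.4 pos [0.5501 0.0175 0.1548] F [ 0.1 -0.2  0.8] op 0.0682 gf 0.0
```

Three held. The last one is at (0.504,0.374).

>>> jog_arm(
  plan=[
    [0,0,0,0,0,0.145,0.6],
    [0,0,0,0,0,0.145,0.6],
    [0,0,0,0,0,0.145,0.6],
    [-0.3,-0.97,0,0,0,0,0.6],
    [-0.3,-0.97,0,0,0,0,0.6],
    [-0.3,-0.97,0,0,0,0,0.6],
    [-0.3,-0.97,0,0,0,0,0.6],
    [-0.3,-0.97,0,0,0,0,0.6],
  ],
)

```text
t: 33.35
tool_pos: [0.5345, 0.1192, 0.1494]
tool_rot: [3.129, -0.277, -0.003]
contact_force: [-0.7, 0.1, 0.0]
opening: 0.0685
grip_force: 0.0
```

>>> jog_arm(
  plan=[
    [-0.3,-0.97,0,0,0,0,0.6],
    [-0.3,-0.97,0,0,0,0,0.6],
    [-0.3,-0.97,0,0,0,0,0.6],
    [-0.3,-0.97,0,0,0,0,0.6],
    [-0.3,-0.97,0,0,0,0,0.6],
    [-0.3,-0.97,0.3,0,0,0,0.6],
    [-0.3,-0.97,0.3,0,0,0,0.6],
    [-0.3,-0.97,0.3,0,0,0,0.6],
  ],
)

```text
t: 34.15
tool_pos: [0.5145, 0.2803, 0.1312]
tool_rot: [3.129, -0.277, -0.002]
contact_force: [0.1, -0.3, -0.9]
opening: 0.0684
grip_force: 0.0
```

>>> jog_arm(
  plan=[
    [-0.3,-0.97,0.5,0,0,0,0.6],
    [-0.3,-0.97,0.5,0,0,0,0.6],
    [-0.3,-0.97,0.5,0,0,0,0.6],
    [-0.3,-0.97,0.3,0,0,0,0.6],
    [-0.3,-0.97,0,0,0,0,0.6],
    [0,0,0,0,0,0,0.6],
    [0,0,0,0,0,0,0.6],
  ],
)

```text
t: 34.85
tool_pos: [0.5024, 0.3802, 0.0958]
tool_rot: [3.128, -0.276, -0.001]
contact_force: [0.3, -0.7, 0.5]
opening: 0.0683
grip_force: 0.0
```

```bash
python3 -c "
from h import *
go(.5041,.3744,.001,-10)
im,D=shot('top')
for b in plates(im):print('plate',*b)
"
```

```text
t 34.9 turn -0.002 shift [0.14 0.26 4.74] tilt 0.09 pos [0.5024 0.3802 0.0958] F [ 0.3 -0.7  0.5] op 0.0683 gf 0.0
plate [172. 235.] [0.47709058 0.38107803] 49 32 80.84404754638672
plate [178. 211.] [0.5335014  0.37083133] 47 30 78.22613525390625
plate [320. 202.] [0.55845361 0.01697721] 96 55 9.771419525146484
plate [160. 152.] [0.68038043 0.41501627] 114 49 -86.976571559906
```

>>> jog_arm(
  plan=[
    [0.14,0.26,0.6,0,0,0,0.6],
    [0,0,1,0,0,0,0.6],
    [0,0,1,0,0,0,0.6],
    [0,0,1,0,0,0,0.6],
    [0,0,0.5,0,0,0,0.6],
    [0,0,0.4,0,0,0,0.6],
    [0,0,0.2,0,0,0,0.6],
    [0,0,0,0,0,0,0.6],
  ],
)

```text
t: 35.7
tool_pos: [0.5048, 0.3747, 0.0026]
tool_rot: [3.129, -0.277, -0.0]
contact_force: [0.2, 0.3, 0.6]
opening: 0.0683
grip_force: 0.0
```

```bash
python3 -c "
from h import *
go(.5043,.3746,.000,-10)
"
```

```text
t 35.7 turn -0.003 shift [-0.02  0.01  0.13] tilt 0.01 pos [0.5048 0.3747 0.0026] F [0.2 0.3 0.6] op 0.0683 gf 0.0
```

>>> jog_arm(
  plan=[
    [0,0,0.1,0,0,0,0.6],
    [0,0,0,0,0,0,0.6],
    [0,0,0,0,0,0,0.0],
    [0,0,0,0,0,0,-0.5],
    [0,0,0,0,0,0,-0.5],
    [0,0,0,0,0,0,-0.5],
    [0,0,0,0,0,0,-0.5],
    [0,0,0,0,0,0,-0.5],
  ],
)

```text
t: 36.5
tool_pos: [0.5054, 0.3755, 0.0018]
tool_rot: [-3.128, 0.277, -0.002]
contact_force: [-0.9, -0.2, 6.4]
opening: 0.0477
grip_force: 62.7
```

>>> jog_arm(
  plan=[
    [0,0,-0.5,0,0,0,-0.5],
    [0,0,-1,0,0,0,-0.5],
    [0,0,-1,0,0,0,-0.5],
    [0,0,-1,0,0,0,-0.5],
    [0,0,-1,0,0,0,-0.5],
    [0,0,-1,0,0,0,-0.5],
    [0,0,-1,0,0,0,-0.5],
    [0,0,-1,0,0,0,-0.5],
  ],
)

```text
t: 37.3
tool_pos: [0.5039, 0.3745, 0.1509]
tool_rot: [3.128, -0.277, -0.002]
contact_force: [-0.4, 0.1, -1.2]
opening: 0.0479
grip_force: 62.0
```

```bash
python3 -c "
from h import *
go(MAG[0],MAG[1],.16,MAG[2])
"
```

```text
t 37.3 turn -0.435 shift [-0.77 17.93 -0.44] tilt 0.1 pos [0.5039 0.3745 0.1509] F [-0.4  0.1 -1.2] op 0.0479 gf 62.0
```

>>> jog_arm(
  plan=[
    [0,0,-0.4,0,0,-0.145,-0.5],
    [0,0,0,0,0,-0.145,-0.5],
    [0,0,0,0,0,-0.145,-0.5],
    [-0.04,0.96,0,0,0,0,-0.5],
    [-0.04,0.96,0,0,0,0,-0.5],
    [-0.04,0.96,0,0,0,0,-0.5],
    [-0.04,0.96,0,0,0,0,-0.5],
    [-0.04,0.96,0,0,0,0,-0.5],
  ],
)

```text
t: 38.1
tool_pos: [0.5163, 0.2771, 0.1583]
tool_rot: [3.131, 0.255, -0.001]
contact_force: [0.3, 0.3, -1.5]
opening: 0.0483
grip_force: 62.1
```

>>> jog_arm(
  plan=[
    [-0.04,0.96,0,0,0,0,-0.5],
    [-0.04,0.96,0,0,0,0,-0.5],
    [-0.04,0.96,0,0,0,0,-0.5],
    [-0.04,0.96,0,0,0,0,-0.5],
    [-0.04,0.96,0,0,0,0,-0.5],
    [-0.04,0.96,0,0,0,0,-0.5],
    [-0.04,0.96,0,0,0,0,-0.5],
    [-0.04,0.96,0,0,0,0,-0.5],
  ],
)

```text
t: 38.9
tool_pos: [0.5348, 0.1247, 0.1583]
tool_rot: [3.131, 0.254, -0.001]
contact_force: [0.2, 0.3, -1.7]
opening: 0.0479
grip_force: 62.1
```

>>> jog_arm(
  plan=[
    [-0.04,0.96,0,0,0,0,-0.5],
    [-0.04,0.96,0,0,0,0,-0.5],
    [-0.04,0.96,0,0,0,0,-0.5],
    [-0.04,0.96,0,0,0,0,-0.5],
    [-0.04,0.96,0,0,0,0,-0.5],
    [-0.04,0.6,0,0,0,0,-0.5],
    [0,0,0,0,0,0,-0.5],
    [0,0,0,0,0,0,-0.5],
  ],
)

```text
t: 39.7
tool_pos: [0.548, 0.0195, 0.1586]
tool_rot: [-3.131, -0.257, 0.001]
contact_force: [-1.1, -0.1, -0.8]
opening: 0.0481
grip_force: 62.1
```

```bash
python3 -c "
from h import *
go(MAG[0],MAG[1],.12,MAG[2])
"
```

```text
t 39.7 turn -0.002 shift [-0.03  0.06  1.93] tilt 0.04 pos [0.548  0.0195 0.1586] F [-1.1 -0.1 -0.8] op 0.0481 gf 62.1
```

>>> jog_arm(
  plan=[
    [-0.03,0.06,0.3,0,0,0,-0.5],
    [0,0,0.5,0,0,0,-0.5],
    [0,0,0.7,0,0,0,-0.5],
    [0,0,0.4,0,0,0,-0.5],
    [0,0,0,0,0,0,-0.5],
    [0,0,0,0,0,0,-0.5],
  ],
)

```text
t: 40.3
tool_pos: [0.5478, 0.0186, 0.1201]
tool_rot: [-3.131, -0.259, 0.002]
contact_force: [0.8, -0.9, -1.4]
opening: 0.048
grip_force: 62.1
```

```bash
python3 -c "
from h import *
go(MAG[0],MAG[1],.092,MAG[2]);inmag()
"
```

```text
t 40.3 turn 0.000 shift [-0.01  0.02  1.41] tilt 0.06 pos [0.5478 0.0186 0.1201] F [ 0.8 -0.9 -1.4] op 0.048 gf 62.1
in mag 556 z pct [0.0743 0.1291 0.1321]
```

>>> jog_arm(
  plan=[
    [0,0,0.3,0,0,0,-0.5],
    [0,0,0.3,0,0,0,-0.5],
    [0,0,0.3,0,0,0,-0.5],
    [0,0,0.3,0,0,0,-0.5],
    [0,0,0.2,0,0,0,-0.5],
    [0,0,0,0,0,0,-0.5],
  ],
)

```text
t: 40.95
tool_pos: [0.5488, 0.0183, 0.0929]
tool_rot: [3.131, 0.259, 0.003]
contact_force: [2.0, -0.5, 0.4]
opening: 0.0482
grip_force: 62.3
```

>>> jog_arm(
  plan=[
    [0,0,0.2,0,0,0,-0.5],
    [0,0,0.2,0,0,0,-0.5],
    [0,0,0.2,0,0,0,-0.5],
    [0,0,0,0,0,0,-0.5],
  ],
)

```text
t: 41.35
tool_pos: [0.5492, 0.0182, 0.0824]
tool_rot: [3.13, 0.259, 0.004]
contact_force: [-0.8, -0.2, 7.6]
opening: 0.0478
grip_force: 63.4
```

>>> jog_arm(
  plan=[
    [0,0,0.2,0,0,0,-0.5],
    [0,0,0.2,0,0,0,-0.5],
    [0,0,0.2,0,0,0,-0.5],
    [0,0,0.2,0,0,0,-0.5],
    [0,0,0.1,0,0,0,-0.5],
    [0,0,0,0,0,0,-0.5],
  ],
)

```text
t: 41.95
tool_pos: [0.5492, 0.0182, 0.065]
tool_rot: [3.13, 0.259, 0.003]
contact_force: [-2.1, -0.1, 12.2]
opening: 0.0477
grip_force: 63.7
```

>>> jog_arm(
  plan=[
    [0,0,0.1,0,0,0,-0.5],
    [0,0,0,0,0,0,-0.5],
    [0,0,0,0,0,0,0.6],
    [0,0,0,0,0,0,0.6],
    [0,0,0,0,0,0,0.6],
  ],
)

```text
t: 42.45
tool_pos: [0.5474, 0.0185, 0.06]
tool_rot: [-3.131, -0.259, 0.002]
contact_force: [0.4, -0.3, 0.4]
opening: 0.0683
grip_force: 0.0
```

>>> jog_arm(
  plan=[
    [0,0,-0.5,0,0,0,0.6],
    [0,0,-1,0,0,0,0.6],
    [0,0,-1,0,0,0,0.6],
    [0,0,-1,0,0,0,0.6],
    [0,0,-1,0,0,0,0.6],
    [0,0,-0.5,0,0,0,0.6],
  ],
)

```text
t: 43.05
tool_pos: [0.549, 0.0183, 0.1634]
tool_rot: [3.13, 0.259, 0.005]
contact_force: [-0.2, 0.7, -0.4]
opening: 0.0683
grip_force: 0.0
```

```bash
cat >> h.py <<'E'
def cover():
    im,D=shot('top');P=cloud('top',D);k=np.zeros(D.shape,bool);k[190:290,370:470]=1
    for lo,hi in((.018,.034),(.042,.06)):
        m=k&(P[...,2]>lo)&(P[...,2]<hi);print('cover',m.sum(),rect(P[m]))
    return im
E
python3 -c "
from h import *
im=inmag()
im=cv2.resize(im[150:260,270:360],None,fx=5,fy=5,interpolation=cv2.INTER_CUBIC);cv2.imwrite('pics/s6c.png',im[:,:,::-1])
im=cover()
for b in plates(im):print('plate',*b)
go(.4637,-.2215,.1,2.8)
"
```

```text
in mag 273 z pct [0.0679 0.0831 0.0854]
cover 1266 (array([ 0.46375565, -0.22141136]), 118, 79, 3.2793869972229004)
cover 276 (array([ 0.46346609, -0.22109796]), 68, 23, 1.8531463146209717)
plate [321. 213.] [0.52826221 0.01256484] 52 40 -89.75967735052109
plate [320. 173.] [0.63200165 0.01662182] 123 31 84.72217559814453
plate [160. 152.] [0.68038043 0.41501627] 114 49 -86.976571559906
t 43.1 turn 0.148 shift [-4.87 11.77  3.13] tilt 0.21 pos [0.5492 0.0183 0.1629] F [-0.3 -0.4 -0.4] op 0.0683 gf 0.0
```

View pics/s6c.png

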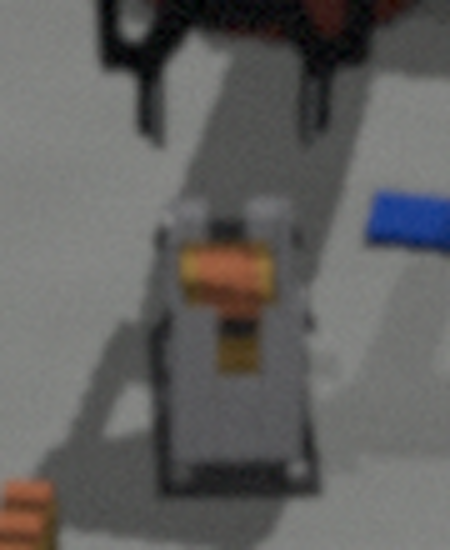

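The crop shows the fourth plate held at (227,275), with more stack below it in the slot at (237,350), and no brass plates remain on the bench. Now the cover, whose position is unchanged.

>>> jog_arm(
  plan=[
    [0,0,0,0,0,0.148,0.2],
    [-0.4,0.97,0,0,0,0,0.2],
    [-0.4,0.97,0,0,0,0,0.2],
    [-0.4,0.97,0,0,0,0,0.2],
    [-0.4,0.97,0,0,0,0,0.2],
    [-0.4,0.97,0,0,0,0,0.2],
    [-0.4,0.97,0,0,0,0,0.2],
    [-0.4,0.97,0.2,0,0,0,0.2],
  ],
)

```text
t: 43.95
tool_pos: [0.4979, -0.1206, 0.1557]
tool_rot: [-3.14, -0.077, 0.002]
contact_force: [0.6, 0.6, -0.3]
opening: 0.0512
grip_force: 0.0
```

>>> jog_arm(
  plan=[
    [-0.4,0.97,0.4,0,0,0,0.2],
    [-0.4,0.97,0.5,0,0,0,0.2],
    [-0.4,0.97,0.5,0,0,0,0.2],
    [-0.4,0.97,0.5,0,0,0,0.2],
    [-0.4,0.97,0.5,0,0,0,0.2],
    [-0.1,0.2,0.3,0,0,0,0.2],
    [0,0,0,0,0,0,0.2],
    [0,0,0,0,0,0,0.2],
  ],
)

```text
t: 44.75
tool_pos: [0.4616, -0.2222, 0.1023]
tool_rot: [-3.14, -0.077, 0.001]
contact_force: [-0.1, 0.5, 0.5]
opening: 0.0509
grip_force: 0.0
```

```bash
python3 -c "
from h import *
go(.4636,-.2214,.031,2.8)
"
```

```text
t 44.8 turn 0.000 shift [ 0.1  -0.03  3.56] tilt 0.07 pos [ 0.4616 -0.2222  0.1023] F [-0.1  0.5  0.5] op 0.0509 gf 0.0
```

>>> jog_arm(
  plan=[
    [0.1,-0.03,0.6,0,0,0,0.2],
    [0,0,0.8,0,0,0,0.2],
    [0,0,0.8,0,0,0,0.2],
    [0,0,0.7,0,0,0,0.2],
    [0,0,0.4,0,0,0,0.2],
    [0,0,0.2,0,0,0,0.2],
    [0,0,0,0,0,0,0.2],
  ],
)

```text
t: 45.45
tool_pos: [0.4635, -0.2219, 0.0323]
tool_rot: [-3.14, -0.077, 0.001]
contact_force: [-0.6, 0.2, -0.7]
opening: 0.0513
grip_force: 0.0
```

>>> jog_arm(
  plan=[
    [0,0,0,0,0,0,-0.2],
    [0,0,0,0,0,0,-0.9],
    [0,0,0,0,0,0,-0.9],
    [0,0,0,0,0,0,-0.9],
    [0,0,0,0,0,0,-0.9],
    [0,0,0,0,0,0,-0.9],
  ],
)

```text
t: 46.05
tool_pos: [0.4644, -0.2228, 0.0338]
tool_rot: [3.139, 0.076, 0.003]
contact_force: [-0.8, -0.1, 6.2]
opening: 0.0206
grip_force: 62.8
```

>>> jog_arm(
  plan=[
    [0,0,-0.5,0,0,0,-0.9],
    [0,0,-1,0,0,0,-0.9],
    [0,0,-1,0,0,0,-0.9],
    [0,0,-1,0,0,0,-0.9],
    [0,0,-1,0,0,0,-0.9],
    [0,0,-1,0,0,0,-0.9],
    [0,0,-1,0,0,0,-0.9],
    [0,0,-0.8,0,0,0,-0.9],
  ],
)

```text
t: 46.85
tool_pos: [0.4634, -0.222, 0.1797]
tool_rot: [3.141, 0.077, -0.0]
contact_force: [-0.5, 0.7, -1.0]
opening: 0.0207
grip_force: 62.0
```

```bash
python3 -c "
from h import *
go(MAG[0],MAG[1],.175,MAG[2])
"
```

```text
t 46.9 turn -0.148 shift [  6.13 -11.16   0.24] tilt 0.0 pos [ 0.4634 -0.222   0.1797] F [-0.5  0.7 -1. ] op 0.0207 gf 62.0
```

>>> jog_arm(
  plan=[
    [0,0,0,0,0,-0.148,-0.9],
    [0.5,-0.92,0,0,0,0,-0.9],
    [0.5,-0.92,0,0,0,0,-0.9],
    [0.5,-0.92,0,0,0,0,-0.9],
    [0.5,-0.92,0,0,0,0,-0.9],
    [0.5,-0.92,0,0,0,0,-0.9],
    [0.5,-0.92,0,0,0,0,-0.9],
    [0.5,-0.92,0,0,0,0,-0.9],
  ],
)

```text
t: 47.65
tool_pos: [0.5113, -0.0827, 0.1784]
tool_rot: [-3.131, -0.259, 0.002]
contact_force: [1.4, -0.3, -1.6]
opening: 0.0204
grip_force: 62.0
```

>>> jog_arm(
  plan=[
    [0.5,-0.92,0,0,0,0,-0.9],
    [0.5,-0.92,0,0,0,0,-0.9],
    [0.5,-0.92,0,0,0,0,-0.9],
    [0.5,-0.92,0,0,0,0,-0.9],
    [0.5,-0.92,0,0,0,0,-0.9],
    [0,0,0,0,0,0,-0.9],
    [0,0,0,0,0,0,-0.9],
  ],
)

```text
t: 48.35
tool_pos: [0.5453, 0.0154, 0.1783]
tool_rot: [3.131, 0.26, -0.002]
contact_force: [-0.5, -0.6, -1.5]
opening: 0.0206
grip_force: 62.0
```

```bash
python3 -c "
from h import *
go(MAG[0],MAG[1],.145,MAG[2])
im,D=shot('scene');P=cloud('scene',D)
m=(P[...,2]>.145)&(P[...,2]<.185)&(abs(P[...,0]-.548)<.09)&(abs(P[...,1]-.018)<.07)&(im.min(-1)>120)
q=P[m];print(m.sum(),q.min(0),q.max(0))
im=cv2.resize(im[90:270,230:410],None,fx=3,fy=3,interpolation=cv2.INTER_CUBIC);cv2.imwrite('pics/s7c.png',im[:,:,::-1])
"
```

```text
t 48.4 turn 0.001 shift [ 0.14 -0.12  1.67] tilt 0.07 pos [0.5453 0.0154 0.1783] F [-0.5 -0.6 -1.5] op 0.0206 gf 62.0
61 [ 0.49475585 -0.03041735  0.16617007] [0.54156371 0.04024574 0.17247259]
```

View pics/s7c.png

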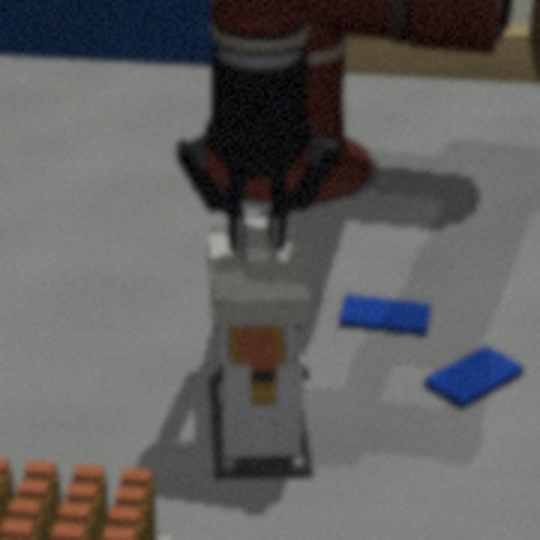

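The crop shows the cover at (260,270), level and centred over the magazine. I align it and lower it gently.

>>> jog_arm(
  plan=[
    [0.14,-0.12,0.2,0,0,0,-0.9],
    [0,0,0.5,0,0,0,-0.9],
    [0,0,0.5,0,0,0,-0.9],
    [0,0,0.3,0,0,0,-0.9],
    [0,0,0,0,0,0,-0.9],
    [0,0,0,0,0,0,-0.9],
  ],
)

```text
t: 49.0
tool_pos: [0.548, 0.0181, 0.1484]
tool_rot: [-3.131, -0.259, 0.001]
contact_force: [0.2, 0.9, -2.0]
opening: 0.0203
grip_force: 62.0
```

```bash
python3 -c "
from h import *
go(MAG[0],MAG[1],.125,MAG[2])
"
```

```text
t 49.0 turn -0.000 shift [-0.01 -0.01  1.17] tilt 0.03 pos [0.548  0.0181 0.1484] F [ 0.2  0.9 -2. ] op 0.0203 gf 62.0
```

>>> jog_arm(
  plan=[
    [0,0,0.2,0,0,0,-0.9],
    [0,0,0.2,0,0,0,-0.9],
    [0,0,0.2,0,0,0,-0.9],
    [0,0,0,0,0,0,-0.9],
  ],
)

```text
t: 49.4
tool_pos: [0.5476, 0.0182, 0.1358]
tool_rot: [-3.131, -0.259, 0.002]
contact_force: [0.4, -0.1, -1.8]
opening: 0.0205
grip_force: 62.0
```

>>> jog_arm(
  plan=[
    [0,0,0.15,0,0,0,-0.9],
    [0,0,0.15,0,0,0,-0.9],
    [0,0,0.15,0,0,0,-0.9],
    [0,0,0,0,0,0,-0.9],
  ],
)

```text
t: 49.8
tool_pos: [0.5478, 0.0183, 0.1271]
tool_rot: [-3.13, -0.259, 0.001]
contact_force: [0.7, 0.5, -0.9]
opening: 0.0208
grip_force: 62.0
```

>>> jog_arm(
  plan=[
    [0,0,0.15,0,0,0,-0.9],
    [0,0,0.15,0,0,0,-0.9],
    [0,0,0,0,0,0,-0.9],
  ],
)

```text
t: 50.1
tool_pos: [0.5491, 0.0186, 0.1233]
tool_rot: [-3.13, -0.259, -0.004]
contact_force: [-0.8, 3.1, 5.3]
opening: 0.0206
grip_force: 62.7
```

>>> jog_arm(
  plan=[
    [0,0,0.15,0,0,0,-0.9],
    [0,0,0.15,0,0,0,-0.9],
    [0,0,0.15,0,0,0,-0.9],
    [0,0,0,0,0,0,-0.9],
  ],
)

```text
t: 50.5
tool_pos: [0.5503, 0.0183, 0.1157]
tool_rot: [3.131, 0.259, 0.009]
contact_force: [2.0, 2.2, 5.1]
opening: 0.0205
grip_force: 62.8
```

>>> jog_arm(
  plan=[
    [0,0,0.1,0,0,0,-0.9],
    [0,0,0.1,0,0,0,-0.9],
    [0,0,0,0,0,0,-0.9],
  ],
)

```text
t: 50.8
tool_pos: [0.5506, 0.0183, 0.1147]
tool_rot: [3.131, 0.259, 0.007]
contact_force: [-8.6, 2.4, 22.9]
opening: 0.0204
grip_force: 65.0
```

>>> jog_arm(
  plan=[
    [0,0,0.1,0,0,0,-0.9],
    [0,0,0.05,0,0,0,-0.9],
    [0,0,0,0,0,0,-0.9],
  ],
)

```text
t: 51.1
tool_pos: [0.5506, 0.0183, 0.1147]
tool_rot: [3.13, 0.259, 0.006]
contact_force: [-17.7, 2.3, 37.3]
opening: 0.0207
grip_force: 66.9
```

It has bottomed out. I relax the press, release and check from above.

>>> jog_arm(
  plan=[
    [0,0,-0.15,0,0,0,-0.9],
    [0,0,0,0,0,0,-0.3],
    [0,0,0,0,0,0,0.0],
    [0,0,0,0,0,0,0.0],
    [0,0,-0.3,0,0,0,0.0],
    [0,0,-0.8,0,0,0,0.0],
    [0,0,-1,0,0,0,0.0],
    [0,0,-1,0,0,0,0.0],
  ],
)

```text
t: 51.9
tool_pos: [0.5483, 0.0181, 0.1724]
tool_rot: [3.131, 0.259, 0.001]
contact_force: [1.0, -0.5, 0.5]
opening: 0.0425
grip_force: 0.0
```

>>> jog_arm(
  plan=[
    [0,0,-1,0,0,0,-1],
    [0,0,-1,0,0,0,-1],
    [-1,1,0,0,0,0,-1],
    [-1,1,0,0,0,0,-1],
    [-1,1,0,0,0,0,-1],
    [-1,1,0,0,0,0,-1],
    [-1,1,0,0,0,0,-1],
    [0,0,0,0,0,0,-1],
  ],
)

```text
t: 52.7
tool_pos: [0.465, -0.0989, 0.212]
tool_rot: [3.13, 0.253, 0.002]
contact_force: [0.8, 1.4, 0.0]
opening: -0.0001
grip_force: 0.0
```

```bash
cat >> h.py <<'E'
def home(f=None):
  for n in('top','scene'):
    im,D=shot(n);P=cloud(n,D);b=(abs(P[...,0]-.548)<.07)&(abs(P[...,1]-.018)<.055)
    for lo,hi,nom in((.12,.15,.131),(.098,.1195,.107)):
        q=P[b&(P[...,2]>lo)&(P[...,2]<hi)]
        if len(q)<10: print(n,nom,len(q));continue
        c=q[:,:2]-MAG[:2];s=np.linalg.lstsq(np.c_[c,np.ones(len(q))],q[:,2],rcond=None)[0]
        print(n,nom,len(q),'z',np.median(q[:,2]).round(4),'slope deg',np.degrees(s[:2]).round(2),rect(q))
  if f: cv2.imwrite('pics/'+f,cv2.resize(im[130:270,250:390],None,fx=4,fy=4,interpolation=cv2.INTER_CUBIC)[:,:,::-1])
E
python3 -c "
from h import *
home('s8c.png');go(*MAG[:2],.15,MAG[2])"
```

```text
top 0.131 307 z 0.1302 slope deg [0.44 0.73] (array([0.54992749, 0.01781821]), 70, 22, 9.377179145812988)
top 0.107 1435 z 0.1063 slope deg [0.04 0.06] (array([0.55011121, 0.01783733]), 118, 78, 9.441929817199707)
scene 0.131 152 z 0.1305 slope deg [-3.46  2.  ] (array([0.55128607, 0.02018595]), 73, 22, 9.950712203979492)
scene 0.107 700 z 0.1067 slope deg [-0.8 -0.2] (array([0.55109033, 0.02008336]), 123, 78, 9.516095161437988)
t 52.8 turn -0.002 shift [ 4.96 -5.02  3.1 ] tilt 0.1 pos [ 0.4662 -0.0972  0.2118] F [ 0.2  0.2 -0.3] op -0.0002 gf 0.0
```

View pics/s8c.png

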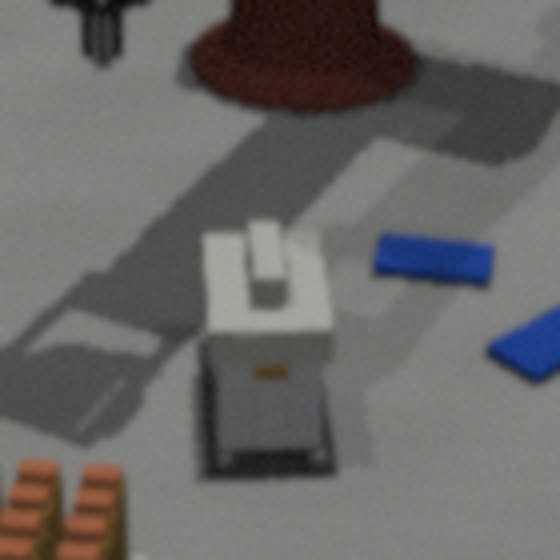

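The crop shows the cover at (267,290) seated squarely over the magazine. Its top is at 0.107 m and the ridge at 0.131 m once the bench offset is allowed for, and it is level to within 0.1° seen from above. Before handing in, the arm is clear of everything.

```bash
python3 -c "
from h import *
print(ctrl.finish_job())"
```

```text
the job is handed in; nothing more can be done
None
```

All four brass plates are loaded and held under the pawls, the cover is pressed fully home and level, nothing else on the bench was moved, and the job was handed in at about 53 s; no verdict came back.

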